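# Pack the dot markers in the carrying caddy and lock it

### The arm

A 6-joint arm with a two-finger parallel gripper is mounted at the origin on a cart in front of the work surface, level with it; the furniture and walls round the work are solid. World frame = base frame: x ahead of the robot, y to its left, z up, the work surface at z = 0. Lengths are in m, angles in rad, forces in N, time in s.
With the tool pointing down it reaches from about 0.35 to 1 m from the base axis. Payload 7.1 kg.
Tool frame: the origin (TCP) lies at the centre of the arm's flange, where the gripper is bolted on; the fingertips stand 173 mm ahead of it and the grasp point (between the pads) lies 155 mm ahead of it; z points along the fingers, y is the line along which they close (so a half turn about z gives the same grasp; the last joint's range is limited). The gripper opens to 85 mm and grips with 20 to 120 N. Pads are 22 mm wide; open, the fingers measure 114 mm over their backs; the gripper's body (76 mm by 85 mm) begins 54 mm behind the grasp point. The pads swing forward as they close: fully open they stand 13 mm farther back than shut.
Start: joints at [-1.322, 0.423, 1.63, -0, 1.089, -0.019], TCP at [0.165, -0.603, 0.405] pointing down, gripper open.
Joint ranges: [-3, 3], [-0.9, 2.11], [0.09, 2.58], [-1.31, 4.45], [0.11, 2.69], [-2.54, 2.54]. Speed limits (rad/s): [2.39, 2.39, 3.01, 3.14, 3.14, 3.14].

### API

Orientations are given as a rotation vector (axis times angle).
In Python, from plant import get_obs, viewer, hand_in, find_in gives the robot as it stands.
- The arm moves only by the tool carry_out, never from a script. Its argument "series" is a list that holds one entry, the list of rows, each a list of 7 numbers: the shift along the tool's x, y, z in cm, then the turn, a rotation vector about the tool's x, y, z in rad, then the finger opening in cm, from 0 to 8.54. In form: [[[tx, ty, tz, wx, wy, wz, fingers], ...]]. A call has 1 to 8 rows; each row shifts and turns the commanded pose from where the row before left it, along the tool's axes as they then stand; what a row does not reach is not made up. A row lasts 1/8 s, in which the tool goes at most 62.5 mm and 10.7 degrees, less where a joint would pass 70% of its speed; a pose out of reach is approached as far as the arm can. A call is refused whole if a number of a shift passes 6.25 or a number of a turn 0.188, either way. A call with a gripper value outside its range is refused whole. The fingers move at their own pace and stop on an object; "force" is the grip in N (left out, the last holds). Time passes only in rows, so rows that do not move let the fingers close. It gives the time, the measured TCP pose, the force, the opening and the grip force at its end, in the units of the state.
- get_obs(): the state, without advancing time (a new reading comes with each control period).
- viewer.get_image(name): name is "scene" or "top" or "wrist"; returns (picture, depth): 384x512x3 uint8, red, green, blue; 384x512 float32, m along the optical axis (not along the pixel's ray), 0 where there is no reading.
- viewer.camera_params(name): a dict with "fx", "fy", "cx", "cy" (pixels), "rvec" (rotation vector, rad) and "tvec" (3), from world to camera coordinates, as OpenCV has them; the wrist camera has in their place "tool_from_camera" (4x4, takes a point from camera to tool coordinates, whose origin is the TCP and whose axes are the flange's). Camera axes: x right, y down, z forward; pixel columns grow to the right and rows downward; lengths in m; the calibration is good to about 2 mm. A picture is of the moment at which its call begins: read the wrist's pose just before it. camera_params takes no time and is no camera call.
- hand_in(): hands the job in; it is judged then, once.
Trained networks look in the newest picture that a camera, given by its name, has taken for a name from the list of things; names that differ only in an ending like _2 or _b are one class to them, and where a whole thing is asked for, a point or a joint stands for the part that bears it (a point fixed in the world has none). Each returns a list of dicts, best first, with "p" (0 to 1); they miss things now and then, are a little off and sometimes report something else, mostly with a low value. They report only what shows in the picture. A call takes as long as a camera call. They do not tell look-alikes from the thing itself.
- find_in(camera, target): "rect" ([left, top, right, bottom] in pixels, round what is visible of it).
The state is a dict: "time": time; "joints": joint angles; "dq": joint speeds; "tau": joint torques, N m; "position": TCP position; "orientation": TCP orientation; "ft_force": force on the tool from outside, world axes, zero at the start; "moment": the same for the moment, N m; "finger_gap": finger opening in m; "grip_force": force on a finger pad.
Only numpy, scipy, OpenCV 4.12 (cv2) and the standard library are available. Lean on these libraries where they do the work, as an engineer would, in place of code of your own. Each camera call takes 0.05 s, during which the arm holds its last target. There are 200 camera calls.

### The job

Put all the dot markers away in the round caddy: stand them upright on the tub's floor in a honeycomb, one in the middle and the others in a ring round it. Once all are in, swing the keeper bar shut over them until you feel it reach its stop, then lock it with the loose pin, pushed fully home through the holes in both bar and bracket. Leave the other things on the desk where they are.

Things in the scene. Friction and masses are not known exactly. Their poses are not given: they have to be found in the camera images.
- dauber_0: dot marker (paint dauber), one of five to seven alike: white round body 42 mm across and 66 mm tall on a weighted dark rubber foot 10 mm high with a 3 mm chamfer, sloping shoulder to 76 mm, then a slim grey round cap 16 mm across from 76 to 122 mm (take it by the cap); about 0.12 kg; origin = centre of the underside, z up along its axis. None when it is not there
- dauber_1: dot marker (paint dauber), one of five to seven alike: white round body 42 mm across and 66 mm tall on a weighted dark rubber foot 10 mm high with a 3 mm chamfer, sloping shoulder to 76 mm, then a slim grey round cap 16 mm across from 76 to 122 mm (take it by the cap); about 0.12 kg; origin = centre of the underside, z up along its axis. None when it is not there
- dauber_2: dot marker (paint dauber), one of five to seven alike: white round body 42 mm across and 66 mm tall on a weighted dark rubber foot 10 mm high with a 3 mm chamfer, sloping shoulder to 76 mm, then a slim grey round cap 16 mm across from 76 to 122 mm (take it by the cap); about 0.12 kg; origin = centre of the underside, z up along its axis. None when it is not there
- dauber_3: dot marker (paint dauber), one of five to seven alike: white round body 42 mm across and 66 mm tall on a weighted dark rubber foot 10 mm high with a 3 mm chamfer, sloping shoulder to 76 mm, then a slim grey round cap 16 mm across from 76 to 122 mm (take it by the cap); about 0.12 kg; origin = centre of the underside, z up along its axis. None when it is not there
- dauber_4: dot marker (paint dauber), one of five to seven alike: white round body 42 mm across and 66 mm tall on a weighted dark rubber foot 10 mm high with a 3 mm chamfer, sloping shoulder to 76 mm, then a slim grey round cap 16 mm across from 76 to 122 mm (take it by the cap); about 0.12 kg; origin = centre of the underside, z up along its axis. None when it is not there
- dauber_5: dot marker (paint dauber), one of five to seven alike: white round body 42 mm across and 66 mm tall on a weighted dark rubber foot 10 mm high with a 3 mm chamfer, sloping shoulder to 76 mm, then a slim grey round cap 16 mm across from 76 to 122 mm (take it by the cap); about 0.12 kg; origin = centre of the underside, z up along its axis. None when it is not there
- dauber_6: dot marker (paint dauber), one of five to seven alike: white round body 42 mm across and 66 mm tall on a weighted dark rubber foot 10 mm high with a 3 mm chamfer, sloping shoulder to 76 mm, then a slim grey round cap 16 mm across from 76 to 122 mm (take it by the cap); about 0.12 kg; origin = centre of the underside, z up along its axis. None when it is not there
- caddy: carrying caddy, fixed to the desk for the job: round grey tub (inner radius 69 mm, wall 4 mm, inner floor 8 mm and rim 62 mm above the desk) on a wooden foot. In its frame (origin under the tub's centre, z up) a wooden hinge post 136 mm tall stands at x = +98 mm and a latch post with an aluminium bracket at x = -80 to -132 mm, bracket top 136 mm above the desk
- tub_floor (a point): centre of the tub's inner floor; axes as the caddy's
- keeper_bar (a joint): keeper bar, flat aluminium bar pivoting about an upright axis on the hinge post (caddy frame x = 98, y = 0 mm), underside 138 mm and top 146 mm above the desk, so it just passes over the caps of standing markers (130 mm). Angle in rad: 0 = closed against its stop, lying across the tub with its end over the latch bracket; grows as the end swings towards the caddy's +y side; at most 2.2. Stays where it is left; takes about 1 N at the knob to move
- bar_grip (a point): grip height on the bar's upright black knob (15 mm across, round, from 146 to 188 mm above the desk; this point 172 mm), 135 mm from the pivot; moves with the bar
- bar_hole (a point): centre of the 14 mm pin hole in the end of the bar, at the bar's top face (146 mm above the desk), 214 mm from the pivot; moves with the bar
- latch_hole (a point): centre of the 14 mm pin hole through the latch bracket, at the bracket's top face (136 mm above the desk); bracket 14 mm thick, free below; the bar's hole lies over it when the bar is closed
- lock_pin: loose lock pin, upright: steel shank 10 mm across and 45 mm long with tapered tip, collar 26 mm across from 45 to 49 mm, round black knob 16 mm across from 49 to 91 mm (take it by the knob); 0.06 kg. Origin = centre of the tip's end, z up towards the knob. Stands in the pin stand at first; when home, its collar rests on the bar and its tip is 35 mm below the bracket's top
- pin_stand: fixed wooden block 56 x 56 x 50 mm with a hole 18 mm across through the middle in which the lock pin stands (tip 5 mm above the desk); origin = centre of the underside
- eraser: eraser 20 x 42 x 13 mm, bystander; origin = centre of the underside
- block: wooden block 45 x 75 x 35 mm, bystander; origin = centre of the underside
- tube_a: paint tube 39 x 131 x 26 mm lying flat, bystander; origin = centre of the underside
- tube_b: paint tube 39 x 131 x 26 mm lying flat among the markers, bystander; origin = centre of the underside
- jar: small open dark jar 51 x 51 x 44 mm, bystander; origin = centre of the underside
Things that resemble listed ones, but are neither listed nor needed, are in the scene too. What is shaped like the dauber_5 but red or yellow is not meant.

How it is judged:
By the outcome, as a careful person would: the job done as asked, in the order asked, and still so for the second after the job is handed in, with the robot touching nothing.
Of dauber_0, dauber_1, dauber_2, dauber_3, dauber_4, dauber_5, dauber_6 only 5 to 7 are there at a start; the rules pass over those that are not, and their reading is None.
At some moment in a run one of dauber_0, dauber_1, dauber_2, dauber_3, dauber_4, dauber_5, dauber_6 may be knocked a few centimetres aside while the robot is not near it.
It also fails if it takes over 210 s, if anything falls off the work surface, if the arm or the gripper's body presses on something with over 40 N, if the wrist force passes 120 N, or if a joint passes its speed limit or range.

## Working session

There is one attempt and no reset: what is moved stays moved. The work goes in short steps, Python scripts to look and compute and a tool call to move; the robot and the scene stay as the last step left them, time stands still between calls to the robot, and variables do not carry over. Pictures are saved under pics/ and viewed, at most 14 in all, crops included, and the job is handed in when it is done.

Besides the shell and the picture viewer there is one more tool, called after "Request:" as name(argument=value, ...), one argument or row to a line, values as JSON. carry_out: Moves the arm, as the interface text tells. Its arguments: {"type":"object","properties":{"series":{"type":"array"},"force":{"type":"number"}},"required":["series"]}

```bash
mkdir -p pics; ls; cat > h.py <<'E'
import numpy as np, cv2
from plant import get_obs, viewer, hand_in, find_in
from scipy.spatial.transform import Rotation as R
def cam(name):
    p=viewer.camera_params(name); K=np.array([[p['fx'],0,p['cx']],[0,p['fy'],p['cy']],[0,0,1]])
    if 'rvec' in p:
        Rm=cv2.Rodrigues(np.array(p['rvec'],float))[0]; T=np.eye(4); T[:3,:3]=Rm; T[:3,3]=np.ravel(p['tvec']); return K,np.linalg.inv(T)
    o=get_obs(); W=np.eye(4); W[:3,:3]=R.from_rotvec(o['orientation']).as_matrix(); W[:3,3]=o['position']
    return K,W@np.array(p['tool_from_camera'])
def snap(name):
    K,C=cam(name); im,d=viewer.get_image(name); return im,d,K,C
def cloud(d,K,C):
    v,u=np.mgrid[:d.shape[0],:d.shape[1]]
    P=np.stack([(u-K[0,2])/K[0,0]*d,(v-K[1,2])/K[1,1]*d,d],-1)
    return P@C[:3,:3].T+C[:3,3]
def save(im,n): cv2.imwrite('pics/'+n,im[:,:,::-1])
E
python3 - <<'E'
from h import *
o=get_obs(); print({k:np.round(v,3) for k,v in o.items()})
for n in ('top','scene'):
    im,d,K,C=snap(n); save(im,n+'0.png'); print(n,K[0,0],C.round(3).tolist()); np.savez(n+'0.npz',im=im,d=d,K=K,C=C)
    W=cloud(d,K,C)
    for t in ('dauber_0','caddy','bar_grip','lock_pin','pin_stand','latch_hole','bar_hole'):
        for r in find_in(n,t):
            if r['p']<.3: continue
            l,tp,rr,b=[int(x) for x in r['rect']]; c=W[(tp+b)//2,(l+rr)//2]
            print(t,round(r['p'],2),[l,tp,rr,b],c.round(3))
E
```

```text
pics
{'time': np.float64(0.0), 'joints': array([-1.322,  0.424,  1.631,  0.   ,  1.089, -0.019]), 'dq': array([ 0.001, -0.001, -0.   ,  0.001,  0.001, -0.   ]), 'tau': array([ 3.0000e-03, -5.5737e+01, -2.8174e+01,  0.0000e+00,  7.0000e-03,
        0.0000e+00]), 'position': array([ 0.165, -0.602,  0.404]), 'orientation': array([-3.112, -0.419,  0.   ]), 'ft_force': array([ 0.899, -0.279,  0.115]), 'moment': array([-0.025,  0.004,  0.035]), 'grip_force': np.float64(0.0), 'finger_gap': np.float64(0.085)}
top 411.5778470173503 [[-0.108, -0.973, 0.205, 0.33], [-0.994, 0.106, -0.017, -0.056], [-0.005, -0.206, -0.979, 1.19], [0.0, 0.0, 0.0, 1.0]]
dauber_0 0.72 [267, 190, 279, 207] [ 0.527 -0.136  0.095]
dauber_0 0.68 [264, 222, 286, 241] [ 0.439 -0.132  0.079]
dauber_0 0.66 [325, 220, 342, 236] [ 0.431 -0.29   0.074]
dauber_0 0.6 [254, 162, 270, 181] [ 0.609 -0.116  0.076]
dauber_0 0.53 [328, 185, 343, 203] [ 0.523 -0.309  0.075]
dauber_0 0.52 [292, 157, 310, 175] [ 0.613 -0.227  0.074]
dauber_0 0.5 [352, 166, 373, 184] [ 0.33  -0.056  1.19 ]
caddy 0.78 [113, 151, 236, 255] [0.56  0.147 0. 
[... 802 characters left out ...]
64, 259, 195] [ 0.604 -0.119  0.074]
dauber_0 0.54 [315, 144, 322, 168] [ 0.565 -0.385  0.064]
dauber_0 0.5 [319, 177, 332, 202] [ 0.427 -0.284  0.068]
caddy 0.93 [143, 179, 262, 258] [0.594 0.098 0.036]
caddy 0.47 [144, 178, 203, 237] [0.597 0.18  0.146]
caddy 0.34 [182, 266, 203, 291] [0.422 0.235 0.044]
bar_grip 0.9 [143, 178, 206, 235] [0.599 0.176 0.146]
bar_grip 0.5 [267, 194, 309, 217] [ 0.442 -0.132  0.079]
lock_pin 0.66 [185, 268, 200, 275] [0.427 0.228 0.067]
pin_stand 0.68 [183, 264, 201, 292] [0.422 0.235 0.044]
latch_hole 0.55 [145, 177, 263, 256] [0.607 0.085 0.023]
latch_hole 0.34 [270, 152, 284, 180] [ 0.609 -0.225  0.071]
bar_hole 0.9 [144, 177, 202, 238] [0.597 0.18  0.146]
```

```bash
python3 - <<'E'
import numpy as np,cv2
for n,(a,b,c,e) in (('top',(60,120,420,300)),('scene',(110,110,350,310))):
    im=np.load(n+'0.npz')['im'][b:e,a:c]
    cv2.imwrite(f'pics/{n}c.png',cv2.resize(im[:,:,::-1],None,fx=2.2 if n=='top' else 2.9,fy=2.2 if n=='top' else 2.9,interpolation=cv2.INTER_CUBIC))
E
```

```text
(no output)
```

View pics/topc.png

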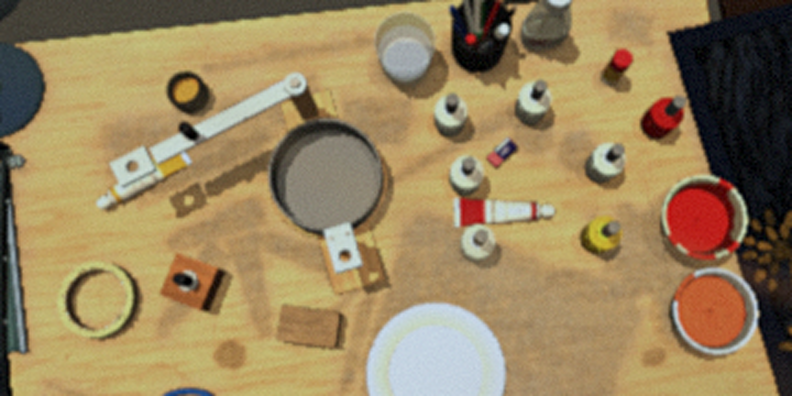

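View pics/scenec.png

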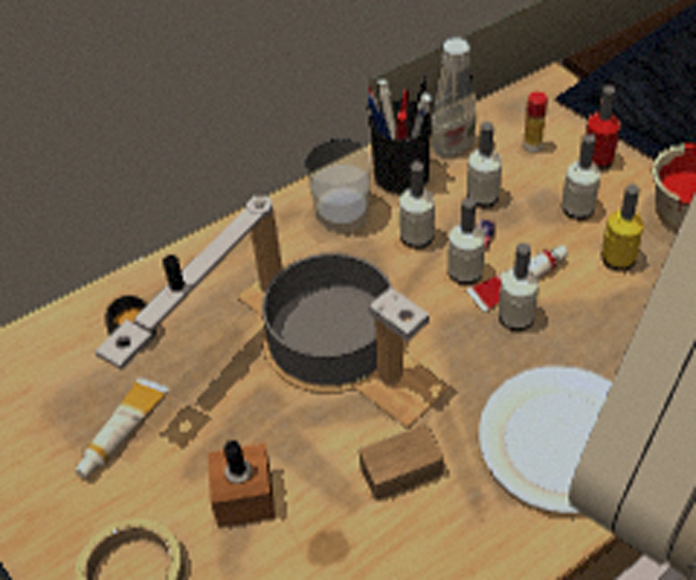

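Five white markers (top-crop px 450,113; 533,102; 466,174; 607,161; 478,240); the red and yellow ones are look-alikes. The bar is open with its end at (130,165), bracket at (342,250), pin in its stand at (187,280). Next I'll measure from the depth.

```bash
cat >> h.py <<'E'
def circ(p):
    A=np.c_[2*p,np.ones(len(p))]; s=np.linalg.lstsq(A,(p**2).sum(1),rcond=None)[0]; return s[:2],np.sqrt(s[2]+s[0]**2+s[1]**2)
E
python3 - <<'E'
from h import *
M={'A':(.609,-.118),'B':(.61,-.226),'C':(.525,-.135),'D':(.52,-.307),'E':(.437,-.13),'pin':(.427,.228)}
for n in ('top','scene'):
    f=np.load(n+'0.npz'); W=cloud(f['d'],f['K'],f['C'])[f['d']>0]
    print(n)
    for k,c in M.items():
        m=np.linalg.norm(W[:,:2]-c,axis=1)<.035; p=W[m]
        lo,hi=(.082,.13) if k!='pin' else (.058,.11)
        q=p[(p[:,2]>lo)&(p[:,2]<hi)]; q2=p[(p[:,2]>hi-.015)&(p[:,2]<hi)]
        print(k,len(q),((q[:,:2].min(0)+q[:,:2].max(0))/2).round(4),len(q2),np.median(q2,0).round(4) if len(q2) else '', p[:,2].max().round(3))
    m=(abs(W[:,2]-.062)<.006)&(np.linalg.norm(W[:,:2]-[.56,.1],axis=1)<.12); p=W[m]
    for _ in range(6):
        c,r=circ(p[:,:2]); e=abs(np.linalg.norm(p[:,:2]-c,axis=1)-r); p=p[e<max(.005,np.median(e)*2)]
    print('rim',len(p),c.round(4),r.round(4))
    m=(W[:,2]>.125)&(W[:,2]<.156)&(np.linalg.norm(W[:,:2]-[.57,.14],axis=1)<.2); p=W[m]
    np.save(n+'bar.npy',p)
    a=p[np.linalg.norm(p[:,:2]-[.47,.09],axis=1)<.05]; print('bracket',len(a),np.median(a,0).round(4),a.min(0).round(3),a.max(0).round(3))
    b=p[np.linalg.norm(p[:,:2]-[.47,.09],axis=1)>.07]
    i=b[:,1].argmax(); print('bar',len(b),b.min(0).round(3),b.max(0).round(3),b[i].round(3))
    v=np.linalg.svd(b[:,:2]-np.median(b[:,:2],0),full_matrices=False)[2][0]; print(v.round(3),np.median(b,0).round(3))
E
```

```text
top
A 44 [ 0.6147 -0.1253] 28 [ 0.6139 -0.1245  0.121 ] 0.126
B 48 [ 0.6193 -0.2341] 29 [ 0.6196 -0.2334  0.121 ] 0.125
C 43 [ 0.5339 -0.1348] 28 [ 0.5335 -0.1352  0.1207] 0.125
D 51 [ 0.5304 -0.3155] 30 [ 0.5297 -0.316   0.1214] 0.124
E 39 [ 0.4448 -0.139 ] 29 [ 0.4446 -0.1393  0.1217] 0.125
pin 46 [0.4354 0.2247] 14 [0.4362 0.2271 0.0956] 0.101
rim 188 [0.5515 0.0436] 0.0705
bracket 7 [0.467  0.0415 0.1362] [0.46  0.04  0.134] [0.47  0.044 0.14 ]
bar 984 [0.42  0.004 0.129] [0.661 0.286 0.156] [0.574 0.286 0.145]
[0.297 0.955] [0.594 0.151 0.145]
scene
A 53 [ 0.6116 -0.1207] 19 [ 0.6121 -0.1192  0.1203] 0.123
B 46 [ 0.6168 -0.2318] 13 [ 0.6189 -0.2303  0.1189] 0.122
C 53 [ 0.5305 -0.1332] 18 [ 0.5303 -0.1319  0.1195] 0.121
D 47 [ 0.5281 -0.3131] 16 [ 0.5275 -0.3139  0.1184] 0.123
E 54 [ 0.442  -0.1359] 20 [ 0.4414 -0.1356  0.1192] 0.123
pin 66 [0.4319 0.2283] 14 [0.4337 0.2267 0.0964] 0.097
rim 148 [0.5489 0.0459] 0.0707
bracket 14 [0.4628 0.0443 0.1328] [0.456 0.041 0.127] [0.47  0.046 0.136]
bar 719 [0.417 0.006 0.125] [0.658 0.288 0.156] [0.571 0.288 0.14 ]
[0.335 0.942] [0.586 0.162 0.144]
```

Request:
carry_out(
  series=[
    [[0, 0, 0, 0, 0, 0.134, 5], [0, 0, 0, 0, 0, 0.134, 5]],
  ],
)

```text
time: 1.05
position: [0.1654, -0.6027, 0.4047]
orientation: [-3.142, 0.007, 0.0]
ft_force: [-0.2, -0.7, -0.3]
finger_gap: 0.0516
grip_force: 0.0
```

Request:
carry_out(
  series=[
    [[4.2, -4, 0, 0, 0, 0, 5], [4.2, -4, 0, 0, 0, 0, 5], [4.2, -4, 0, 0, 0, 0, 5], [4.2, -4, 0, 0, 0, 0, 5], [4.2, -4, 0, 0, 0, 0, 5], [4.2, -4, 0, 0, 0, 0, 5], [4.2, -4, 0, 0, 0, 0, 5], [4.2, -4, 0, 0, 0, 0, 5]],
  ],
)

```text
time: 2.05
position: [0.5027, -0.2813, 0.405]
orientation: [3.141, -0.0, 0.001]
ft_force: [1.9, -1.9, 0.8]
finger_gap: 0.0499
grip_force: 0.0
```

Request:
carry_out(
  series=[
    [[0, -4, 0, 0, 0, 0, 5], [0, -2.5, 0, 0, 0, 0, 5], [0, 0, 0, 0, 0, 0, 5]],
  ],
)

```text
time: 2.42
position: [0.5016, -0.2163, 0.4048]
orientation: [-3.141, -0.004, 0.0]
ft_force: [0.4, -0.1, 0.4]
finger_gap: 0.05
grip_force: 0.0
```

```bash
python3 - <<'E'
from h import *
im,d,K,C=snap('wrist'); save(im,'w1.png'); print(get_obs()['position'],K[0,0],C.round(3).tolist(),np.array(viewer.camera_params('wrist')['tool_from_camera']).round(3).tolist())
W=cloud(d,K,C); print(W[::96,::128].round(2).tolist())
for k,c in {'A':(.613,-.122),'B':(.618,-.233),'C':(.532,-.134),'D':(.529,-.315),'E':(.443,-.138)}.items():
    p=W[d>0]; q=p[(np.linalg.norm(p[:,:2]-c,axis=1)<.03)&(p[:,2]>.115)&(p[:,2]<.13)]
    if len(q)>20: cc,rr=cv2.minEnclosingCircle(q[:,:2].astype('f4')); print(k,len(q),np.round(cc,4),round(rr,4),q.mean(0).round(4))
E
```

```text
[ 0.50164525 -0.21739972  0.40493603] 322.2541347029615 [[0.004, -0.961, -0.278, 0.572], [-1.0, -0.003, -0.001, -0.215], [-0.0, 0.278, -0.961, 0.374], [0.0, 0.0, 0.0, 1.0]] [[0.001, -0.961, -0.277, 0.07], [1.0, 0.001, 0.0, -0.001], [0.0, -0.277, 0.961, 0.031], [0.0, 0.0, 0.0, 1.0]]
[[[0.67, 0.04, 0.01], [0.67, -0.08, -0.0], [0.67, -0.22, 0.0], [0.67, -0.35, -0.0]], [[0.57, 0.06, 0.01], [0.58, -0.07, -0.0], [0.58, -0.22, 0.0], [0.58, -0.36, -0.0]], [[0.48, 0.04, 0.06], [0.46, -0.06, 0.0], [0.46, -0.22, 0.0], [0.47, -0.37, -0.0]], [[0.35, 0.09, 0.04], [0.33, -0.05, 0.0], [0.33, -0.22, -0.0], [0.34, -0.38, 0.02]]]
A 461 [ 0.6147 -0.1243] 0.0081 [ 0.6143 -0.1251  0.1211]
B 434 [ 0.6204 -0.2333] 0.0081 [ 0.6197 -0.2331  0.1214]
C 340 [ 0.5335 -0.1351] 0.0079 [ 0.534  -0.136   0.1211]
D 349 [ 0.5311 -0.3153] 0.008 [ 0.5314 -0.3146  0.121 ]
E 148 [ 0.4455 -0.1386] 0.0077 [ 0.4483 -0.1375  0.1206]
```

View pics/w1.png

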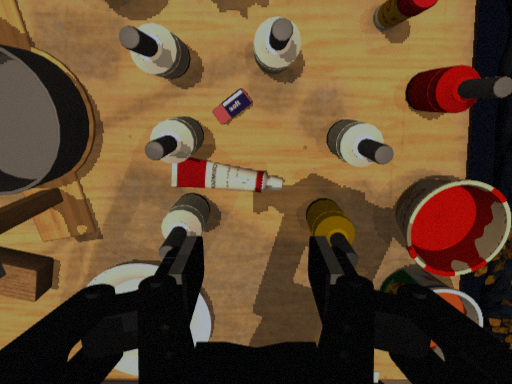

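The wrist view agrees with the depth: white caps at px (138,40), (281,33), (160,148), (375,150), and E at (178,240) behind a finger. Next, the caddy from above.

Request:
carry_out(
  series=[
    [[0, -4.5, 0, 0, 0, 0, 5], [0, -4.5, 0, 0, 0, 0, 5], [0, -4.5, 0, 0, 0, 0, 5], [0, -4.5, 0, 0, 0, 0, 5], [0, -4.5, 0, 0, 0, 0, 5], [0, -4.5, 0, 0, 0, 0, 5], [0, 0, 0, 0, 0, 0, 5], [0, 0, 0, 0, 0, 0, 5]],
  ],
)

```text
time: 3.48
position: [0.5019, 0.0514, 0.4048]
orientation: [3.141, -0.001, 0.0]
ft_force: [-0.7, -1.0, 0.0]
finger_gap: 0.0499
grip_force: 0.0
```

```bash
python3 - <<'E'
from h import *
im,d,K,C=snap('wrist'); save(im,'w2.png'); np.savez('w2.npz',im=im,d=d,K=K,C=C); print(get_obs()['position'])
W=cloud(d,K,C)[d>0]
m=(abs(W[:,2]-.062)<.003)&(abs(np.linalg.norm(W[:,:2]-[.55,.045],axis=1)-.071)<.008); p=W[m]
for _ in range(6):
    c,r=circ(p[:,:2]); e=abs(np.linalg.norm(p[:,:2]-c,axis=1)-r); p=p[e<.004]
print('rim',len(p),c.round(4),r.round(4))
b=W[(abs(W[:,2]-.146)<.004)&(W[:,0]>.5)&(W[:,1]<.3)]
print('bar',len(b),b.min(0).round(3),b.max(0).round(3))
a=W[(abs(W[:,2]-.136)<.004)&(W[:,0]<.5)&(W[:,1]<.12)&(W[:,1]>-.03)]
if len(a): print('bracket',len(a),a.mean(0).round(4),cv2.minAreaRect(a[:,:2].astype('f4')))
q=W[(abs(W[:,2]-.096)<.004)&(np.linalg.norm(W[:,:2]-[.435,.226],axis=1)<.02)]
if len(q): print('pin',len(q),q.mean(0).round(4),cv2.minEnclosingCircle(q[:,:2].astype('f4')))
q=W[(abs(W[:,2]-.188)<.006)]
if len(q): print('knob',len(q),q.mean(0).round(4),cv2.minEnclosingCircle(q[:,:2].astype('f4')))
E
```

```text
[0.50185159 0.05111451 0.40474785]
rim 2160 [0.5516 0.0446] 0.0704
bar 6925 [0.569 0.069 0.142] [0.633 0.229 0.15 ]
bracket 2047 [0.4502 0.0257 0.1357] ((0.44752201437950134, 0.024517003446817398), (0.05337763950228691, 0.0319909043610096), 10.883014678955078)
pin 218 [0.4364 0.2259 0.0952] ((0.4356706440448761, 0.22646673023700714), 0.008341885171830654)
knob 570 [0.5965 0.1845 0.1867] ((0.5969623923301697, 0.18707917630672455), 0.007599702570587397)
```

View pics/w2.png

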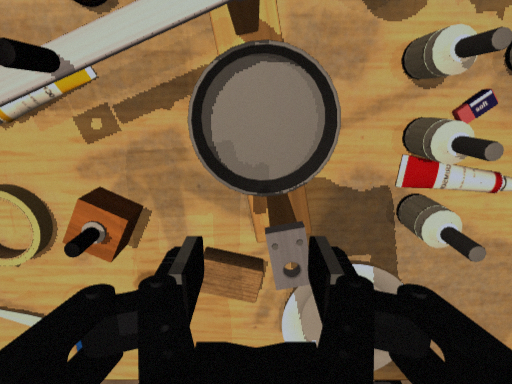

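Rim centre is (.5515,.0445), bracket axis 10.9°, bar angle about 1.37 rad, pin at (.4357,.2264). I'll pick marker C first, for the middle.

Request:
carry_out(
  series=[
    [[0.8, 4.7, 0, 0, 0, 0, 5], [0.8, 4.7, 0, 0, 0, 0, 5], [0.8, 4.7, 0, 0, 0, 0, 5], [0.8, 4.7, 0, 0, 0, 0, 5], [0, 0, 4, 0, 0, 0, 5], [0, 0, 4, 0, 0, 0, 5], [0, 0, 4, 0, 0, 0, 5], [0, 0, 2.5, 0, 0, 0, 5]],
  ],
  force=40,
)

```text
time: 4.53
position: [0.5326, -0.1374, 0.2578]
orientation: [-3.141, 0.004, 0.003]
ft_force: [-0.0, 0.6, 0.9]
finger_gap: 0.0499
grip_force: 0.0
```

Request:
carry_out(
  series=[
    [[0, 0, 0, 0, 0, 0, 5], [0, 0, 0, 0, 0, 0, 0.5], [0, 0, 0, 0, 0, 0, 0.5], [0, 0, 0, 0, 0, 0, 0.5], [0, 0, 0, 0, 0, 0, 0.5], [0, 0, 0, 0, 0, 0, 0.5]],
  ],
)

```text
time: 5.28
position: [0.534, -0.1359, 0.2611]
orientation: [3.141, 0.0, 0.004]
ft_force: [-0.4, -0.9, 7.2]
finger_gap: 0.0151
grip_force: 39.4
```

Request:
carry_out(
  series=[
    [[0, 0, -3, 0, 0, 0, 0.5], [0, 0, -4, 0, 0, 0, 0.5], [0, 0, -4, 0, 0, 0, 0.5], [0, 0, -4, 0, 0, 0, 0.5], [0.4, -4.5, 0, 0, 0, 0, 0.5], [0.5, -4.5, 0, 0, 0, 0, 0.5], [0.5, -4.5, 0, 0, 0, 0, 0.5], [0.4, -4.5, 0, 0, 0, 0, 0.5]],
  ],
)

```text
time: 6.28
position: [0.5513, 0.0457, 0.4102]
orientation: [3.142, -0.0, 0.001]
ft_force: [-0.4, -1.3, -0.3]
finger_gap: 0.0148
grip_force: 39.1
```

Request:
carry_out(
  series=[
    [[0, 0, 0, 0, 0, 0, 0.5], [0, 0, 4, 0, 0, 0, 0.5], [0, 0, 4, 0, 0, 0, 0.5], [0, 0, 3.5, 0, 0, 0, 0.5], [0, 0, 1.5, 0, 0, 0, 0.5], [0, 0, 0.5, 0, 0, 0, 0.5], [0, 0, 0, 0, 0, 0, 0.5]],
  ],
)

```text
time: 7.15
position: [0.5519, 0.044, 0.2755]
orientation: [-3.142, 0.001, -0.002]
ft_force: [-0.5, -0.6, -1.2]
finger_gap: 0.0148
grip_force: 39.3
```

Request:
carry_out(
  series=[
    [[0, 0, 0.3, 0, 0, 0, 0.5], [0, 0, 0.3, 0, 0, 0, 0.5], [0, 0, 0, 0, 0, 0, 0.5]],
  ],
)

```text
time: 7.52
position: [0.5518, 0.0443, 0.2692]
orientation: [-3.141, 0.0, -0.002]
ft_force: [0.4, 0.0, 0.9]
finger_gap: 0.015
grip_force: 39.7
```

Request:
carry_out(
  series=[
    [[0, 0, 0.1, 0, 0, 0, 1.5], [0, 0, 0, 0, 0, 0, 3.2], [0, 0, 0, 0, 0, 0, 3.2], [0, 0, -3, 0, 0, 0, 3.2], [0, 0, -5, 0, 0, 0, 3.2], [0, 0, -5, 0, 0, 0, 5], [0, 0, -1.1, 0, 0, 0, 5]],
  ],
)

```text
time: 8.4
position: [0.5523, 0.0443, 0.4121]
orientation: [-3.141, 0.0, -0.009]
ft_force: [-0.1, 0.5, -0.2]
finger_gap: 0.0503
grip_force: 0.0
```

```bash
cat >> h.py <<'E'
TC=np.array([.5515,.0445])
def caps(name='wrist',png=None,zs=(.122,.130)):
    im,d,K,C=snap(name); W=cloud(d,K,C)[d>0]
    if png: save(im,png)
    q=W[(W[:,2]>.115)&(W[:,2]<.135)]; out=[]
    g=np.zeros((400,400),np.uint8); ij=((q[:,:2]-[.35,-.4])/.002).astype(int); ok=((ij>=0)&(ij<400)).all(1); q=q[ok]; ij=ij[ok]; g[ij[:,0],ij[:,1]]=1
    g=cv2.morphologyEx(g,cv2.MORPH_CLOSE,np.ones((3,3),np.uint8)); n,l=cv2.connectedComponents(g); lab=l[ij[:,0],ij[:,1]]
    for i in range(1,n):
        s=q[lab==i]
        if len(s)<40: continue
        c,r=cv2.minEnclosingCircle(s[:,:2].astype('f4'))
        if r<.013: print(name,np.round(c,4),'r',round(r,4),'z',np.median(s[:,2]).round(4),'rel tub mm',((np.array(c)-TC)*1000).round(1), round(float(np.linalg.norm(np.array(c)-TC)*1000),1))
E
python3 -c "
from h import *
caps();caps('top')"
```

```text
wrist [ 0.4455 -0.1384] r 0.0085 z 0.121 rel tub mm [-106.  -182.9] 211.4
wrist [0.5514 0.0456] r 0.0079 z 0.1293 rel tub mm [-0.1  1.1] 1.1
wrist [ 0.6151 -0.1234] r 0.0081 z 0.1213 rel tub mm [  63.6 -167.9] 179.5
```

Request:
carry_out(
  series=[
    [[-2.65, 4.55, 0, 0, 0, 0, 5], [-2.65, 4.55, 0, 0, 0, 0, 5], [-2.65, 4.55, 0, 0, 0, 0, 5], [-2.65, 4.55, 0, 0, 0, 0, 5], [0, 0, 4, 0, 0, 0, 5], [0, 0, 4, 0, 0, 0, 5], [0, 0, 4, 0, 0, 0, 5], [0, 0, 2.9, 0, 0, 0, 5]],
  ],
)

```text
time: 9.5
position: [0.4439, -0.1373, 0.2564]
orientation: [-3.14, 0.001, 0.008]
ft_force: [0.3, -0.2, -0.5]
finger_gap: 0.0498
grip_force: 0.0
```

Request:
carry_out(
  series=[
    [[0, 0, 0, 0, 0, 0, 5], [0, 0, 0, 0, 0, 0, 0.5], [0, 0, 0, 0, 0, 0, 0.5], [0, 0, 0, 0, 0, 0, 0.5], [0, 0, 0, 0, 0, 0, 0.5], [0, 0, 0, 0, 0, 0, 0.5]],
  ],
)

```text
time: 10.25
position: [0.4458, -0.1379, 0.2605]
orientation: [3.141, -0.0, 0.002]
ft_force: [0.0, -0.1, 6.4]
finger_gap: 0.0148
grip_force: 39.7
```

Request:
carry_out(
  series=[
    [[0, 0, -3, 0, 0, 0, 0.5], [0, 0, -4, 0, 0, 0, 0.5], [0, 0, -4, 0, 0, 0, 0.5], [0, 0, -4, 0, 0, 0, 0.5], [1.8, -3.8, 0, 0, 0, 0, 0.5], [1.8, -3.8, 0, 0, 0, 0, 0.5], [1.8, -3.8, 0, 0, 0, 0, 0.5], [1.8, -3.8, 0, 0, 0, 0, 0.5]],
  ],
)

```text
time: 11.25
position: [0.5177, 0.0155, 0.4097]
orientation: [3.142, -0.0, -0.0]
ft_force: [1.0, -0.7, -0.3]
finger_gap: 0.0148
grip_force: 39.4
```

Request:
carry_out(
  series=[
    [[0, 0, 0, 0, 0, 0, 0.5], [0, 0, 4, 0, 0, 0, 0.5], [0, 0, 2, 0, 0, 0, 0.5], [0, 0, 0, 0, 0, 0, 0.5], [0, 0, 0, 0, 0, 0, 0.5]],
  ],
)

```text
time: 11.88
position: [0.5177, 0.0138, 0.3505]
orientation: [3.141, -0.001, 0.001]
ft_force: [-0.1, 0.0, -1.4]
finger_gap: 0.0145
grip_force: 39.4
```

```bash
python3 -c "
from h import *
caps(png='w3.png');print(get_obs()['position'])"
```

```text
wrist [0.5511 0.0455] r 0.008 z 0.1294 rel tub mm [-0.4  1. ] 1.1
wrist [ 0.6151 -0.123 ] r 0.0083 z 0.1214 rel tub mm [  63.6 -167.5] 179.1
wrist [0.6396 0.0612] r 0.0116 z 0.1201 rel tub mm [88.1 16.7] 89.7
[0.51781737 0.01383478 0.35074406]
```

View pics/w3.png

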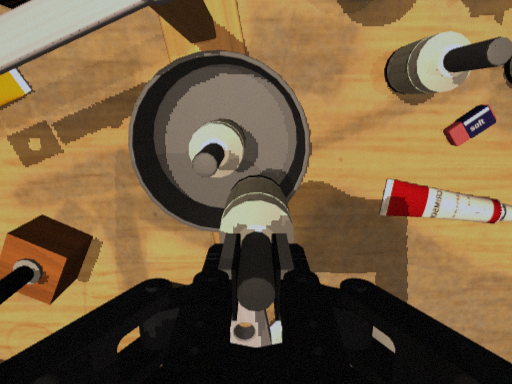

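Held marker at px (255,210) is lined up beside the centre one (218,150). Lowering.

Request:
carry_out(
  series=[
    [[0, 0, 2.5, 0, 0, 0, 0.5], [0, 0, 2.5, 0, 0, 0, 0.5], [0, 0, 1.5, 0, 0, 0, 0.5], [0, 0, 0.8, 0, 0, 0, 0.5], [0, 0, 0.4, 0, 0, 0, 0.5], [0, 0, 0.3, 0, 0, 0, 0.5], [0, 0, 0.1, 0, 0, 0, 0.5], [0, 0, 0, 0, 0, 0, 0.5]],
  ],
)

```text
time: 12.92
position: [0.5176, 0.0142, 0.2689]
orientation: [-3.142, 0.0, -0.001]
ft_force: [-0.3, -0.0, -0.2]
finger_gap: 0.0148
grip_force: 39.5
```

Request:
carry_out(
  series=[
    [[0, 0, 0.1, 0, 0, 0, 1.5], [0, 0, 0, 0, 0, 0, 3.2], [0, 0, 0, 0, 0, 0, 3.2], [0, 0, -3, 0, 0, 0, 3.2], [0, 0, -5, 0, 0, 0, 3.2], [0, 0, -5, 0, 0, 0, 5], [0, 0, -1.1, 0, 0, 0, 5], [0, 0, 0, 0, 0, 0, 5]],
  ],
)

```text
time: 13.92
position: [0.5174, 0.0142, 0.409]
orientation: [-3.142, 0.0, -0.002]
ft_force: [-0.2, 0.3, 0.0]
finger_gap: 0.05
grip_force: 0.0
```

```bash
python3 -c "
from h import *
caps();print(get_obs()['position'])"
```

```text
wrist [0.5166 0.0148] r 0.008 z 0.1294 rel tub mm [-34.9 -29.7] 45.8
wrist [0.5512 0.0455] r 0.008 z 0.1294 rel tub mm [-0.3  1. ] 1.1
wrist [ 0.6151 -0.1233] r 0.0085 z 0.1215 rel tub mm [  63.6 -167.8] 179.5
[0.51707718 0.01421521 0.40787923]
```

Request:
carry_out(
  series=[
    [[2.4, 3.4, 0, 0, 0, 0, 5], [2.4, 3.5, 0, 0, 0, 0, 5], [2.4, 3.4, 0, 0, 0, 0, 5], [2.5, 3.5, 0, 0, 0, 0, 5], [0, 0, 4, 0, 0, 0, 5], [0, 0, 2, 0, 0, 0, 5], [0, 0, 0, 0, 0, 0, 5]],
  ],
)

```text
time: 14.85
position: [0.6134, -0.1233, 0.3457]
orientation: [-3.14, -0.0, 0.01]
ft_force: [-0.1, 0.4, 0.5]
finger_gap: 0.05
grip_force: 0.0
```

```bash
python3 -c "
from h import *
caps();print(get_obs()['position'])"
```

```text
wrist [0.5514 0.0445] r 0.0088 z 0.1267 rel tub mm [-0.1 -0. ] 0.1
wrist [ 0.6154 -0.1244] r 0.0082 z 0.1214 rel tub mm [  63.9 -168.9] 180.5
wrist [ 0.6204 -0.233 ] r 0.0082 z 0.1214 rel tub mm [  68.9 -277.5] 286.0
wrist [ 0.6803 -0.1773] r 0.0057 z 0.1276 rel tub mm [ 128.8 -221.8] 256.5
wrist [ 0.6879 -0.1562] r 0.0094 z 0.1328 rel tub mm [ 136.4 -200.7] 242.7
wrist [ 0.6925 -0.1917] r 0.0082 z 0.1264 rel tub mm [ 141.  -236.2] 275.1
wrist [ 0.7047 -0.14  ] r 0.0058 z 0.1286 rel tub mm [ 153.2 -184.5] 239.9
wrist [ 0.7154 -0.2076] r 0.0056 z 0.127 rel tub mm [ 163.9 -252.1] 300.7
wrist [ 0.7234 -0.1383] r 0.0077 z 0.1267 rel tub mm [ 171.9 -182.8] 251.0
[ 0.61411682 -0.12330986  0.3474967 ]
```

Request:
carry_out(
  series=[
    [[0.1, 0, 3, 0, 0, 0, 5], [0, 0, 3, 0, 0, 0, 5], [0, 0, 2, 0, 0, 0, 5], [0, 0, 0.9, 0, 0, 0, 5], [0, 0, 0, 0, 0, 0, 0.5], [0, 0, 0, 0, 0, 0, 0.5], [0, 0, 0, 0, 0, 0, 0.5], [0, 0, 0, 0, 0, 0, 0.5]],
  ],
)

```text
time: 15.9
position: [0.6159, -0.1239, 0.2607]
orientation: [3.141, -0.0, 0.003]
ft_force: [0.0, 0.0, 4.8]
finger_gap: 0.015
grip_force: 39.5
```

Request:
carry_out(
  series=[
    [[0, 0, 0, 0, 0, 0, 0.5], [0, 0, -3, 0, 0, 0, 0.5], [0, 0, -4, 0, 0, 0, 0.5], [0, 0, -4, 0, 0, 0, 0.5], [0, 0, -4, 0, 0, 0, 0.5]],
  ],
)

```text
time: 16.52
position: [0.6151, -0.1236, 0.4104]
orientation: [-3.141, 0.0, 0.002]
ft_force: [1.7, 0.6, -1.9]
finger_gap: 0.0154
grip_force: 39.0
```

```bash
python3 - <<'E'
from h import *
for n in('top','scene'):
    f=np.load(n+'0.npz'); W=cloud(f['d'],f['K'],f['C'])[f['d']>0]
    for c in((.620,-.233),(.6145,-.124),(.5312,-.315)):
        q=W[(abs(W[:,0]-c[0])<.09)&(abs(W[:,1]-c[1])<.09)&(W[:,2]>.14)&(W[:,2]<.25)]
        print(n,c,len(q),q.min(0).round(3) if len(q) else '',q.max(0).round(3) if len(q) else '')
E
```

```text
top (0.62, -0.233) 58 [ 0.673 -0.277  0.14 ] [ 0.71  -0.178  0.169]
top (0.6145, -0.124) 2 [ 0.673 -0.194  0.14 ] [ 0.687 -0.178  0.147]
top (0.5312, -0.315) 0  
scene (0.62, -0.233) 46 [ 0.7   -0.274  0.14 ] [ 0.71  -0.245  0.167]
scene (0.6145, -0.124) 1 [ 0.704 -0.134  0.14 ] [ 0.704 -0.134  0.14 ]
scene (0.5312, -0.315) 0
```

Request:
carry_out(
  series=[
    [[-0.5, -3.8, 0, 0, 0, 0, 0.5], [-0.5, -3.8, 0, 0, 0, 0, 0.5], [-0.5, -3.8, 0, 0, 0, 0, 0.5], [-0.6, -4.0, 0, 0, 0, 0, 0.5], [0, 0, 0, 0, 0, 0, 0.5], [0, 0, 3, 0, 0, 0, 0.5], [0, 0, 3, 0, 0, 0, 0.5], [0, 0, 0, 0, 0, 0, 0.5]],
  ],
)

```text
time: 17.52
position: [0.5935, 0.0295, 0.3473]
orientation: [3.141, -0.001, -0.009]
ft_force: [-0.6, -0.1, -1.1]
finger_gap: 0.015
grip_force: 39.2
```

Request:
carry_out(
  series=[
    [[0, 0, 2.5, 0, 0, 0, 0.5], [0, 0, 2.5, 0, 0, 0, 0.5], [0, 0, 1.5, 0, 0, 0, 0.5], [0, 0, 0.8, 0, 0, 0, 0.5], [0, 0, 0.4, 0, 0, 0, 0.5], [0, 0, 0.3, 0, 0, 0, 0.5], [0, 0, 0.1, 0, 0, 0, 0.5], [0, 0, 0, 0, 0, 0, 0.5]],
  ],
)

```text
time: 18.52
position: [0.5946, 0.0303, 0.269]
orientation: [-3.142, 0.0, -0.001]
ft_force: [1.0, -0.0, -1.9]
finger_gap: 0.015
grip_force: 39.3
```

Request:
carry_out(
  series=[
    [[0, 0, 0.1, 0, 0, 0, 1.5], [0, 0, 0, 0, 0, 0, 3.2], [0, 0, 0, 0, 0, 0, 3.2], [0, 0, -3, 0, 0, 0, 3.2], [0, 0, -5, 0, 0, 0, 3.2], [0, 0, -5, 0, 0, 0, 5], [0, 0, -1.1, 0, 0, 0, 5], [0, 0, 0, 0, 0, 0, 5]],
  ],
)

```text
time: 19.52
position: [0.5944, 0.0302, 0.4091]
orientation: [-3.142, 0.0, -0.002]
ft_force: [1.3, 0.1, -0.0]
finger_gap: 0.0502
grip_force: 0.0
```

```bash
python3 -c "
from h import *
caps();print(get_obs()['position'])"
```

```text
wrist [0.5171 0.0146] r 0.0083 z 0.1291 rel tub mm [-34.4 -29.9] 45.6
wrist [0.5516 0.0455] r 0.008 z 0.1292 rel tub mm [0.1 1. ] 1.0
wrist [0.5932 0.0309] r 0.0077 z 0.1293 rel tub mm [ 41.7 -13.6] 43.9
wrist [ 0.6888 -0.1554] r 0.0094 z 0.1251 rel tub mm [ 137.3 -199.9] 242.5
wrist [ 0.7048 -0.1377] r 0.0046 z 0.1273 rel tub mm [ 153.3 -182.2] 238.1
wrist [ 0.7227 -0.1365] r 0.0069 z 0.1264 rel tub mm [ 171.2 -181. ] 249.1
[0.59410487 0.03020893 0.40782226]
```

Request:
carry_out(
  series=[
    [[0.4, 4.4, 0, 0, 0, 0, 5], [0.4, 4.4, 0, 0, 0, 0, 5], [0.4, 4.4, 0, 0, 0, 0, 5], [0.5, 4.4, 0, 0, 0, 0, 5], [0.4, 4.4, 0, 0, 0, 0, 5], [0.5, 4.3, 0, 0, 0, 0, 5], [0, 0, 4, 0, 0, 0, 5], [0, 0, 0, 0, 0, 0, 5]],
  ],
)

```text
time: 20.58
position: [0.6187, -0.2327, 0.3633]
orientation: [-3.138, 0.002, 0.015]
ft_force: [-0.4, -0.8, 0.0]
finger_gap: 0.0499
grip_force: 0.0
```

```bash
python3 -c "
from h import *
caps();print(get_obs()['position'])" | grep -v '0.6[789]..  *-0.1'
```

```text
wrist [ 0.5822 -0.3978] r 0.0083 z 0.1211 rel tub mm [  30.7 -442.3] 443.3
wrist [ 0.6205 -0.2336] r 0.0079 z 0.1215 rel tub mm [  69.  -278.1] 286.5
wrist [ 0.704  -0.1414] r 0.0056 z 0.1262 rel tub mm [ 152.5 -185.9] 240.4
wrist [ 0.7161 -0.2084] r 0.0056 z 0.13 rel tub mm [ 164.6 -252.9] 301.7
wrist [ 0.7207 -0.1416] r 0.0054 z 0.1256 rel tub mm [ 169.2 -186.1] 251.5
wrist [ 0.7395 -0.1993] r 0.0039 z 0.1163 rel tub mm [ 188.  -243.8] 307.9
wrist [ 0.743  -0.1743] r 0.0074 z 0.1196 rel tub mm [ 191.5 -218.8] 290.8
wrist [ 0.7422 -0.1556] r 0.0037 z 0.1181 rel tub mm [ 190.7 -200.1] 276.4
[ 0.61956596 -0.23252178  0.3656424 ]
```

Request:
carry_out(
  series=[
    [[0, 0.1, 4, 0, 0, 0, 5], [0, 0, 4, 0, 0, 0, 5], [0, 0, 2, 0, 0, 0, 5], [0, 0, 0.9, 0, 0, 0, 5], [0, 0, 0, 0, 0, 0, 0.5], [0, 0, 0, 0, 0, 0, 0.5], [0, 0, 0, 0, 0, 0, 0.5], [0, 0, 0, 0, 0, 0, 0.5]],
  ],
)

```text
time: 21.62
position: [0.6211, -0.2341, 0.2612]
orientation: [3.141, -0.0, 0.004]
ft_force: [0.3, -0.6, 5.9]
finger_gap: 0.0149
grip_force: 39.7
```

Request:
carry_out(
  series=[
    [[0, 0, 0, 0, 0, 0, 0.5], [0, 0, -3, 0, 0, 0, 0.5], [0, 0, -4, 0, 0, 0, 0.5], [0, 0, -4, 0, 0, 0, 0.5], [0, 0, -4, 0, 0, 0, 0.5]],
  ],
)

```text
time: 22.25
position: [0.6201, -0.2336, 0.4108]
orientation: [-3.141, 0.0, 0.001]
ft_force: [0.6, -0.3, -1.6]
finger_gap: 0.0149
grip_force: 39.1
```

Request:
carry_out(
  series=[
    [[-0.4, -3.8, 0, 0, 0, 0, 0.5], [-0.4, -3.8, 0, 0, 0, 0, 0.5], [-0.4, -3.8, 0, 0, 0, 0, 0.5], [-0.4, -3.8, 0, 0, 0, 0, 0.5], [-0.4, -3.9, 0, 0, 0, 0, 0.5], [-0.5, -3.9, 0, 0, 0, 0, 0.5], [-0.5, -3.9, 0, 0, 0, 0, 0.5], [-0.4, -3.9, 0, 0, 0, 0, 0.5]],
  ],
)

```text
time: 23.25
position: [0.5859, 0.0754, 0.4096]
orientation: [-3.142, 0.001, 0.001]
ft_force: [-0.4, -0.2, -2.2]
finger_gap: 0.0148
grip_force: 39.2
```

Request:
carry_out(
  series=[
    [[0, 0, 0, 0, 0, 0, 0.5], [0, 0, 3, 0, 0, 0, 0.5], [0, 0, 3, 0, 0, 0, 0.5], [0, 0, 0, 0, 0, 0, 0.5]],
  ],
)

```text
time: 23.75
position: [0.5856, 0.0734, 0.3475]
orientation: [3.141, -0.001, -0.008]
ft_force: [0.2, -0.1, -1.4]
finger_gap: 0.0148
grip_force: 39.3
```

Request:
carry_out(
  series=[
    [[0, 0, 2.5, 0, 0, 0, 0.5], [0, 0, 2.5, 0, 0, 0, 0.5], [0, 0, 1.5, 0, 0, 0, 0.5], [0, 0, 0.8, 0, 0, 0, 0.5], [0, 0, 0.4, 0, 0, 0, 0.5], [0, 0, 0.3, 0, 0, 0, 0.5], [0, 0, 0.1, 0, 0, 0, 0.5], [0, 0, 0, 0, 0, 0, 0.5]],
  ],
)

```text
time: 24.75
position: [0.5868, 0.0743, 0.2693]
orientation: [-3.141, 0.0, -0.002]
ft_force: [-0.1, -0.2, 1.6]
finger_gap: 0.0148
grip_force: 39.6
```

Request:
carry_out(
  series=[
    [[0, 0, 0.1, 0, 0, 0, 1.5], [0, 0, 0, 0, 0, 0, 3.2], [0, 0, 0, 0, 0, 0, 3.2], [0, 0, -3, 0, 0, 0, 3.2], [0, 0, -5, 0, 0, 0, 3.2], [0, 0, -5, 0, 0, 0, 5], [0, 0, -1.1, 0, 0, 0, 5], [0, 0, 0, 0, 0, 0, 5]],
  ],
)

```text
time: 25.75
position: [0.5864, 0.0742, 0.409]
orientation: [-3.141, 0.0, -0.002]
ft_force: [-0.5, -0.4, -0.2]
finger_gap: 0.05
grip_force: 0.0
```

```bash
python3 -c "
from h import *
caps();print(get_obs()['position'])"
```

```text
wrist [0.5516 0.0458] r 0.008 z 0.1292 rel tub mm [0.1 1.3] 1.3
wrist [0.586  0.0754] r 0.008 z 0.1294 rel tub mm [34.5 30.9] 46.3
wrist [0.5937 0.0313] r 0.0081 z 0.1294 rel tub mm [ 42.2 -13.2] 44.3
[0.58608185 0.07420521 0.40769881]
```

Request:
carry_out(
  series=[
    [[-0.7, 4.8, 0, 0, 0, 0, 5], [-0.7, 4.8, 0, 0, 0, 0, 5], [-0.7, 4.9, 0, 0, 0, 0, 5], [-0.7, 4.9, 0, 0, 0, 0, 5], [-0.7, 4.9, 0, 0, 0, 0, 5], [-0.7, 4.9, 0, 0, 0, 0, 5], [-0.7, 4.9, 0, 0, 0, 0, 5], [-0.6, 4.8, 0, 0, 0, 0, 5]],
  ],
)

```text
time: 26.8
position: [0.5306, -0.3161, 0.4061]
orientation: [-3.139, 0.001, 0.005]
ft_force: [0.5, 0.5, -0.0]
finger_gap: 0.0499
grip_force: 0.0
```

Request:
carry_out(
  series=[
    [[0, 0, 4, 0, 0, 0, 5], [0, 0, 0, 0, 0, 0, 5], [0, 0, 0, 0, 0, 0, 5]],
  ],
)

```text
time: 27.18
position: [0.5316, -0.3143, 0.3682]
orientation: [-3.141, -0.001, 0.002]
ft_force: [-0.0, -1.0, 0.5]
finger_gap: 0.0504
grip_force: 0.0
```

```bash
python3 -c "
from h import *
caps(png='w4.png');print(get_obs()['position'])"
```

```text
wrist [ 0.4389 -0.2965] r 0.0082 z 0.1212 rel tub mm [-112.6 -341. ] 359.1
wrist [ 0.5309 -0.3159] r 0.008 z 0.1214 rel tub mm [ -20.6 -360.4] 361.0
wrist [ 0.5787 -0.3962] r 0.0064 z 0.1214 rel tub mm [  27.2 -440.7] 441.6
[ 0.53187324 -0.31436023  0.36908426]
```

Request:
carry_out(
  series=[
    [[0, 0.1, 4, 0, 0, 0, 5], [0, 0, 4, 0, 0, 0, 5], [0, 0, 2, 0, 0, 0, 5], [0, 0, 0.9, 0, 0, 0, 5], [0, 0, 0, 0, 0, 0, 0.5], [0, 0, 0, 0, 0, 0, 0.5], [0, 0, 0, 0, 0, 0, 0.5], [0, 0, 0, 0, 0, 0, 0.5]],
  ],
)

```text
time: 28.22
position: [0.532, -0.3162, 0.2611]
orientation: [3.14, -0.0, 0.004]
ft_force: [0.5, -1.3, 5.9]
finger_gap: 0.0149
grip_force: 39.7
```

Request:
carry_out(
  series=[
    [[0, 0, 0, 0, 0, 0, 0.5], [0, 0, -3, 0, 0, 0, 0.5], [0, 0, -4, 0, 0, 0, 0.5], [0, 0, -4, 0, 0, 0, 0.5], [0, 0, -4, 0, 0, 0, 0.5]],
  ],
)

```text
time: 28.85
position: [0.5311, -0.3156, 0.4107]
orientation: [-3.141, 0.0, 0.001]
ft_force: [0.1, 0.2, -2.1]
finger_gap: 0.015
grip_force: 39.3
```

Request:
carry_out(
  series=[
    [[-0.3, -4.7, 0, 0, 0, 0, 0.5], [-0.3, -4.7, 0, 0, 0, 0, 0.5], [-0.3, -4.7, 0, 0, 0, 0, 0.5], [-0.3, -4.7, 0, 0, 0, 0, 0.5], [-0.3, -4.7, 0, 0, 0, 0, 0.5], [-0.3, -4.7, 0, 0, 0, 0, 0.5], [-0.3, -4.7, 0, 0, 0, 0, 0.5], [-0.2, -4.7, 0, 0, 0, 0, 0.5]],
  ],
)

```text
time: 29.85
position: [0.5079, 0.0617, 0.4097]
orientation: [-3.142, 0.001, 0.001]
ft_force: [-0.6, -0.1, -0.9]
finger_gap: 0.0152
grip_force: 39.4
```

Request:
carry_out(
  series=[
    [[0, 0, 0, 0, 0, 0, 0.5], [0, 0, 3, 0, 0, 0, 0.5], [0, 0, 3, 0, 0, 0, 0.5], [0, 0, 0, 0, 0, 0, 0.5]],
  ],
)

```text
time: 30.35
position: [0.5075, 0.0595, 0.3479]
orientation: [3.141, -0.001, -0.008]
ft_force: [-0.5, 0.4, -2.7]
finger_gap: 0.0149
grip_force: 39.6
```

Request:
carry_out(
  series=[
    [[0, 0, 2.5, 0, 0, 0, 0.5], [0, 0, 2.5, 0, 0, 0, 0.5], [0, 0, 1.5, 0, 0, 0, 0.5], [0, 0, 0.8, 0, 0, 0, 0.5], [0, 0, 0.4, 0, 0, 0, 0.5], [0, 0, 0.3, 0, 0, 0, 0.5], [0, 0, 0.1, 0, 0, 0, 0.5], [0, 0, 0, 0, 0, 0, 0.5]],
  ],
)

```text
time: 31.35
position: [0.5088, 0.0603, 0.2691]
orientation: [-3.142, 0.0, -0.002]
ft_force: [2.2, -1.4, -1.4]
finger_gap: 0.0146
grip_force: 39.8
```

Request:
carry_out(
  series=[
    [[0, 0, 0.1, 0, 0, 0, 1.5], [0, 0, 0, 0, 0, 0, 3.2], [0, 0, 0, 0, 0, 0, 3.2], [0, 0, -3, 0, 0, 0, 3.2], [0, 0, -5, 0, 0, 0, 3.2], [0, 0, -5, 0, 0, 0, 5], [0, 0, -1.1, 0, 0, 0, 5], [0, 0, 0, 0, 0, 0, 5]],
  ],
)

```text
time: 32.35
position: [0.5083, 0.0602, 0.4089]
orientation: [-3.141, 0.0, -0.001]
ft_force: [-0.6, 0.7, -0.7]
finger_gap: 0.0501
grip_force: 0.0
```

```bash
python3 -c "
from h import *
caps();print(get_obs()['position'])"
```

```text
wrist [0.5082 0.0612] r 0.0079 z 0.1295 rel tub mm [-43.3  16.7] 46.5
wrist [0.5167 0.0151] r 0.008 z 0.1293 rel tub mm [-34.8 -29.4] 45.5
wrist [0.5512 0.0457] r 0.008 z 0.1294 rel tub mm [-0.3  1.2] 1.3
wrist [0.5855 0.0752] r 0.0079 z 0.1296 rel tub mm [34.  30.7] 45.8
wrist [0.5934 0.0312] r 0.008 z 0.1295 rel tub mm [ 41.9 -13.3] 44.0
wrist [0.6398 0.061 ] r 0.0114 z 0.1196 rel tub mm [88.3 16.5] 89.9
[0.50802085 0.0601889  0.40780753]
```

Request:
carry_out(
  series=[
    [[2.2, -3.2, 0, 0, 0, 0, 5], [2.2, -3.2, 0, 0, 0, 0, 5], [2.2, -3.1, 0, 0, 0, 0, 5], [2.2, -3.2, 0, 0, 0, 0, 5], [0, 0, 0, 0, 0, 0, 5], [0, 0, 0, 0, 0, 0, 5]],
  ],
)

```text
time: 33.15
position: [0.5958, 0.1868, 0.4066]
orientation: [3.14, 0.0, -0.006]
ft_force: [0.1, -0.0, -0.3]
finger_gap: 0.0503
grip_force: 0.0
```

```bash
python3 - <<'E'
from h import *
im,d,K,C=snap('wrist'); save(im,'w5.png'); print(get_obs()['position'])
W=cloud(d,K,C)[d>0]
q=W[(W[:,2]>.182)&(W[:,2]<.195)&(np.linalg.norm(W[:,:2]-[.597,.187],axis=1)<.03)]
print(len(q),q.mean(0).round(4),cv2.minEnclosingCircle(q[:,:2].astype('f4')))
p=W[(abs(W[:,2]-.062)<.003)&(abs(np.linalg.norm(W[:,:2]-[.55,.045],axis=1)-.071)<.008)]
for _ in range(6):
    c,r=circ(p[:,:2]); e=abs(np.linalg.norm(p[:,:2]-c,axis=1)-r); p=p[e<.004]
print('rim',len(p),c.round(4),r.round(4))
E
```

```text
[0.59578704 0.18649818 0.4070993 ]
446 [0.5984 0.188  0.1872] ((0.5976648330688477, 0.18810632824897766), 0.007456375285983086)
rim 983 [0.5519 0.0449] 0.0705
```

View pics/w5.png

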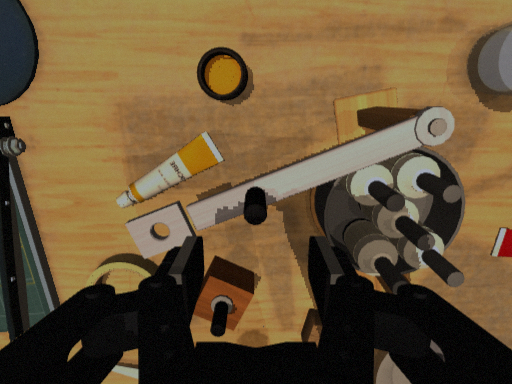

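All five caps are in the tub with a clean ring; the knob is at px (255,205). Gripping the knob.

Request:
carry_out(
  series=[
    [[0.1, -0.1, 3, 0, 0, 0, 4.5], [0, 0, 3, 0, 0, 0, 4.5], [0, 0, 1.6, 0, 0, 0, 4.5], [0, 0, 0.6, 0, 0, 0, 4.5], [0, 0, 0, 0, 0, 0, 0.5], [0, 0, 0, 0, 0, 0, 0.5], [0, 0, 0, 0, 0, 0, 0.5], [0, 0, 0, 0, 0, 0, 0.5]],
  ],
  force=25,
)

```text
time: 34.2
position: [0.5982, 0.1875, 0.3278]
orientation: [3.141, 0.0, 0.004]
ft_force: [2.9, -5.0, -1.1]
finger_gap: 0.0142
grip_force: 26.2
```

Request:
carry_out(
  series=[
    [[-1.22, 0.57, 0, 0, 0, -0.1, 0.5], [-1.22, 0.57, 0, 0, 0, -0.1, 0.5]],
  ],
)

```text
time: 34.45
position: [0.5743, 0.1753, 0.3278]
orientation: [3.125, 0.319, 0.005]
ft_force: [4.4, -4.4, -2.1]
finger_gap: 0.0144
grip_force: 26.1
```

Request:
carry_out(
  series=[
    [[-1.22, 0.57, 0, 0, 0, -0.1, 0.5], [-1.22, 0.57, 0, 0, 0, -0.1, 0.5], [-1.22, 0.57, 0, 0, 0, -0.1, 0.5], [-1.22, 0.57, 0, 0, 0, -0.1, 0.5]],
  ],
)

```text
time: 34.95
position: [0.5361, 0.1377, 0.3278]
orientation: [-3.0, -0.933, -0.004]
ft_force: [2.5, -0.1, -0.9]
finger_gap: 0.0141
grip_force: 26.1
```

Request:
carry_out(
  series=[
    [[-1.22, 0.57, 0, 0, 0, -0.1, 0.5], [-1.22, 0.57, 0, 0, 0, -0.1, 0.5], [-1.22, 0.57, 0, 0, 0, -0.1, 0.5], [-1.22, 0.57, 0, 0, 0, -0.1, 0.5]],
  ],
)

```text
time: 35.45
position: [0.5154, 0.0881, 0.3277]
orientation: [-2.754, -1.51, -0.001]
ft_force: [-1.7, 2.3, 1.8]
finger_gap: 0.0143
grip_force: 26.5
```

Request:
carry_out(
  series=[
    [[-1.22, 0.57, 0, 0, 0, -0.1, 0.5], [-1.22, 0.57, 0, 0, 0, -0.1, 0.5], [0, 0, 0, 0, 0, 0, 0.5]],
  ],
)

```text
time: 35.83
position: [0.513, 0.0607, 0.3277]
orientation: [-2.593, -1.773, 0.002]
ft_force: [-5.2, -0.0, 5.4]
finger_gap: 0.0142
grip_force: 26.9
```

Request:
carry_out(
  series=[
    [[-0.61, 0.28, 0, 0, 0, -0.05, 0.5], [-0.61, 0.28, 0, 0, 0, -0.05, 0.5], [-0.3, 0.14, 0, 0, 0, -0.025, 0.5], [0, 0, 0, 0, 0, 0, 0.5]],
  ],
)

```text
time: 36.33
position: [0.5144, 0.0445, 0.3277]
orientation: [-2.476, -1.931, 0.003]
ft_force: [-7.4, 0.3, 7.5]
finger_gap: 0.0141
grip_force: 27.2
```

Request:
carry_out(
  series=[
    [[-0.18, 0.08, 0, 0, 0, -0.015, 0.5], [0, 0, 0, 0, 0, 0, 0.5], [-0.18, 0.08, 0, 0, 0, -0.015, 0.5], [0, 0, 0, 0, 0, 0, 0.5]],
  ],
)

```text
time: 36.83
position: [0.515, 0.0408, 0.3277]
orientation: [-2.447, -1.968, 0.004]
ft_force: [-8.6, -0.4, 8.0]
finger_gap: 0.0139
grip_force: 27.2
```

Request:
carry_out(
  series=[
    [[-0.18, 0.08, 0, 0, 0, -0.015, 0.5], [0, 0, 0, 0, 0, 0, 0.5]],
  ],
)

```text
time: 37.08
position: [0.5153, 0.0388, 0.3277]
orientation: [-2.432, -1.986, 0.004]
ft_force: [-10.0, -0.1, 8.5]
finger_gap: 0.0143
grip_force: 27.3
```

Request:
carry_out(
  series=[
    [[-0.18, 0.08, 0, 0, 0, -0.015, 0.5], [0, 0, 0, 0, 0, 0, 0.5]],
  ],
)

```text
time: 37.33
position: [0.5157, 0.0371, 0.3277]
orientation: [-2.417, -2.004, 0.004]
ft_force: [-9.5, 1.0, 8.7]
finger_gap: 0.0143
grip_force: 27.3
```

Request:
carry_out(
  series=[
    [[-0.18, 0.08, 0, 0, 0, -0.015, 0.5], [0, 0, 0, 0, 0, 0, 0.5]],
  ],
)

```text
time: 37.58
position: [0.5158, 0.0365, 0.3276]
orientation: [-2.401, -2.018, 0.002]
ft_force: [-10.9, 11.6, 10.2]
finger_gap: 0.0139
grip_force: 27.6
```

The stop is felt (11.6 N along the swing). Release, rise and look.

Request:
carry_out(
  series=[
    [[0, 0, 0, 0, 0, 0, 2], [0, 0, 0, 0, 0, 0, 4.5], [0, 0, 0, 0, 0, 0, 4.5], [0, 0, -2, 0, 0, 0, 4.5], [0, 0, -3, 0, 0, 0, 4.5], [0, 0, -3, 0, 0, 0, 4.5], [0, 0, -2, 0, 0, 0, 4.5], [0, 0, 0, 0, 0, 0, 4.5]],
  ],
)

```text
time: 38.58
position: [0.5179, 0.0349, 0.4282]
orientation: [2.402, 2.022, 0.005]
ft_force: [-0.1, 0.4, -0.2]
finger_gap: 0.0447
grip_force: 0.0
```

```bash
python3 - <<'E'
from h import *
im,d,K,C=snap('wrist'); save(im,'w6.png'); o=get_obs(); print(o['position'],R.from_rotvec(o['orientation']).as_matrix()[:,0].round(3)); np.savez('w6.npz',im=im,d=d,K=K,C=C)
W=cloud(d,K,C)[d>0]
q=W[(W[:,2]>.182)&(W[:,2]<.195)&(np.linalg.norm(W[:,:2]-[.515,.037],axis=1)<.03)]
if len(q): print(len(q),q.mean(0).round(4),cv2.minEnclosingCircle(q[:,:2].astype('f4')))
E
```

```text
[0.51743802 0.03484882 0.42696047] [0.171 0.985 0.   ]
369 [0.515  0.0387 0.1872] ((0.514838457107544, 0.03818890079855919), 0.00752730667591095)
```

View pics/w6.png

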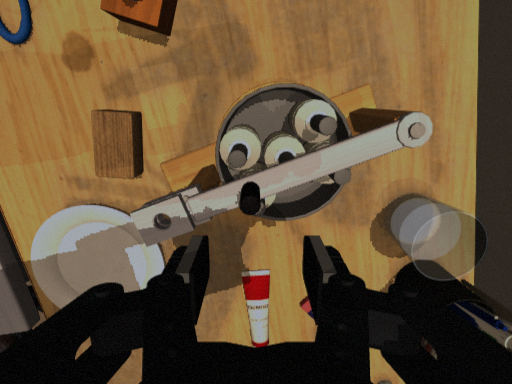

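```bash
python3 - <<'E'
from h import *
f=np.load('w6.npz'); im,K,C=f['im'],f['K'],f['C']
g=im.max(2)[200:245,140:190]; th=cv2.threshold(g,90,255,cv2.THRESH_BINARY_INV)[1]
n,l,s,c=cv2.connectedComponentsWithStats(th)
for i in range(1,n):
    if s[i,4]>30:
        u=c[i]+[140,200]; ray=C[:3,:3]@[(u[0]-K[0,2])/K[0,0],(u[1]-K[1,2])/K[1,1],1]
        print(s[i],u.round(1),(C[:3,3]+ray*(.146-C[2,3])/ray[2]).round(4))
k=np.array([.5148,.0382]);h=np.array([.6480,.0633]); print('extrap',(h+(k-h)/np.linalg.norm(k-h)*.214).round(4))
o=get_obs();Rm=R.from_rotvec(o['orientation']).as_matrix(); print((Rm.T@(np.array([.4360,.2262,.4])-o['position'])*100).round(2))
E
```

```text
[ 0  0 25 10 86] [151.  203.2] [0.4328 0.0398 0.146 ]
[41  0  9 21 57] [185.6 208.8] [0.4595 0.0302 0.146 ]
[ 14  14  18  16 229] [162.1 221.8] [0.4376 0.0224 0.146 ]
[ 32  32  18  13 176] [181.7 239.2] [0.4501 0.0043 0.146 ]
extrap [0.4377 0.0237]
[ 17.47 -11.29   2.68]
```

Hole at px (162,222) → (.4376,.0226), matching the geometry. To the pin.

Request:
carry_out(
  series=[
    [[3.5, -2.3, 0, 0, 0, 0, 4.5], [3.5, -2.3, 0, 0, 0, 0, 4.5], [3.5, -2.3, 0, 0, 0, 0, 4.5], [3.5, -2.2, 0, 0, 0, 0, 4.5], [3.5, -2.2, 2, 0, 0, 0, 4.5], [0, 0, 4, 0, 0, 0, 4.5], [0, 0, 2, 0, 0, 0, 4.5], [0, 0, 0, 0, 0, 0, 4.5]],
  ],
)

```text
time: 39.62
position: [0.4348, 0.2263, 0.3443]
orientation: [-2.402, -2.023, 0.008]
ft_force: [-0.2, -0.0, -0.8]
finger_gap: 0.045
grip_force: 0.0
```

```bash
python3 - <<'E'
from h import *
im,d,K,C=snap('wrist'); o=get_obs(); W=cloud(d,K,C)[d>0]
q=W[(W[:,2]>.09)&(W[:,2]<.101)&(np.linalg.norm(W[:,:2]-[.436,.226],axis=1)<.025)]
print(len(q)); c,r=cv2.minEnclosingCircle(q[:,:2].astype('f4')); print(o['position'],np.round(c,4),r,np.median(q[:,2]))
Rm=R.from_rotvec(o['orientation']).as_matrix(); print(Rm.round(3).tolist(),(Rm.T@(np.array([c[0],c[1],.235])-o['position'])*100).round(2))
E
```

```text
385
[0.43547495 0.22649824 0.34555666] [0.4356 0.2278] 0.007932538166642189 0.09553908752148979
[[0.17, 0.985, -0.003], [0.985, -0.17, -0.001], [-0.002, -0.002, -1.0]] [1.500e-01 1.000e-02 1.106e+01]
```

Request:
carry_out(
  series=[
    [[0.1, 0, 4, 0, 0, 0, 4.5], [0, 0, 4, 0, 0, 0, 4.5], [0, 0, 2, 0, 0, 0, 4.5], [0, 0, 1.1, 0, 0, 0, 4.5], [0, 0, 0, 0, 0, 0, 0.5], [0, 0, 0, 0, 0, 0, 0.5], [0, 0, 0, 0, 0, 0, 0.5], [0, 0, 0, 0, 0, 0, 0.5]],
  ],
  force=60,
)

```text
time: 40.67
position: [0.4363, 0.2279, 0.2366]
orientation: [2.403, 2.023, 0.003]
ft_force: [-0.9, -0.7, 6.2]
finger_gap: 0.0144
grip_force: 58.6
```

Request:
carry_out(
  series=[
    [[0, 0, 0, 0, 0, 0, 0.5], [0, 0, -2, 0, 0, 0, 0.5], [0, 0, -3, 0, 0, 0, 0.5], [0, 0, -4, 0, 0, 0, 0.5], [0, 0, -4, 0, 0, 0, 0.5], [0, 0, -4, 0, 0, 0, 0.5], [0, 0, 0, 0, 0, 0, 0.5]],
  ],
)

```text
time: 41.55
position: [0.4366, 0.228, 0.4089]
orientation: [2.402, 2.023, 0.01]
ft_force: [0.8, -0.3, -0.9]
finger_gap: 0.0143
grip_force: 58.5
```

Request:
carry_out(
  series=[
    [[-4, 0.7, 0, 0, 0, 0, 0.5], [-4, 0.7, 0, 0, 0, 0, 0.5], [-4, 0.7, 0, 0, 0, 0, 0.5], [-4.1, 0.7, 0, 0, 0, 0, 0.5], [-4.1, 0.8, 0, 0, 0, 0, 0.5], [0, 0, 1, 0, 0, 0, 0.5], [0, 0, 1, 0, 0, 0, 0.5], [0, 0, 0, 0, 0, 0, 0.5]],
  ],
)

```text
time: 42.55
position: [0.4365, 0.0233, 0.3843]
orientation: [-2.4, -2.024, 0.003]
ft_force: [-0.7, -0.7, -1.3]
finger_gap: 0.0143
grip_force: 58.5
```

```bash
python3 - <<'E'
from h import *
im,d,K,C=snap('wrist'); o=get_obs(); print(o['position'],o['orientation'].round(4),o['ft_force'].round(1))
cv2.imwrite('pics/w7.png',cv2.resize(im[160:360,150:360,::-1],None,fx=2.8,fy=2.8,interpolation=cv2.INTER_CUBIC)); np.savez('w7.npz',im=im,d=d,K=K,C=C)
def px(P):
    p=np.linalg.inv(C)@np.r_[P,1]; return (K@p[:3]/p[2])[:2].round(1)
print('hole',px([.4376,.0228,.146]))
Rm=R.from_rotvec(o['orientation']).as_matrix()
tip=o['position']+Rm[:,2]*(.2366-.005); print('tip',tip.round(4),px(tip),'collar',px(tip-Rm[:,2]*.045))
E
```

```text
[0.43681997 0.02331083 0.38492897] [-2.4007e+00 -2.0245e+00  2.1000e-03] [ 0.8  0.2 -0.4]
hole [258.7 209.5]
tip [0.4364 0.0233 0.1533] [256.8 212.7] collar [257.1 241.7]
```

View pics/w7.png

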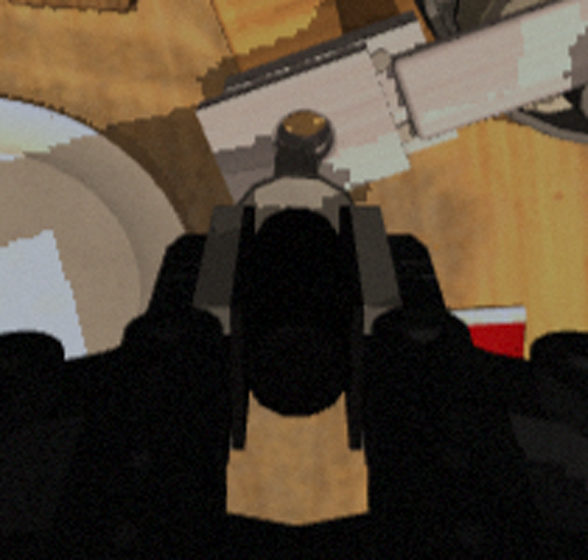

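The tip sits about 1.3 mm left of the hole centre (crop hole at 304,135, shank at 299), so shift +0.12 cm along tool y and lower gently.

Request:
carry_out(
  series=[
    [[0, 0.12, 0, 0, 0, 0, 0.5], [0, 0, 0.5, 0, 0, 0, 0.5], [0, 0, 0.5, 0, 0, 0, 0.5], [0, 0, 0.4, 0, 0, 0, 0.5], [0, 0, 0, 0, 0, 0, 0.5]],
  ],
)

```text
time: 43.22
position: [0.4381, 0.0223, 0.3713]
orientation: [-2.403, -2.023, 0.001]
ft_force: [-0.6, 0.3, -1.4]
finger_gap: 0.0142
grip_force: 58.5
```

Request:
carry_out(
  series=[
    [[0, 0, 0.4, 0, 0, 0, 0.5], [0, 0, 0.3, 0, 0, 0, 0.5], [0, 0, 0, 0, 0, 0, 0.5]],
  ],
)

```text
time: 43.6
position: [0.4381, 0.0222, 0.3645]
orientation: [-2.403, -2.023, 0.001]
ft_force: [-1.1, 0.2, -1.2]
finger_gap: 0.0145
grip_force: 58.5
```

Request:
carry_out(
  series=[
    [[0, 0, 0.5, 0, 0, 0, 0.5], [0, 0, 0.5, 0, 0, 0, 0.5], [0, 0, 0.5, 0, 0, 0, 0.5], [0, 0, 0, 0, 0, 0, 0.5]],
  ],
)

```text
time: 44.1
position: [0.4381, 0.0223, 0.3492]
orientation: [-2.403, -2.023, 0.001]
ft_force: [-0.4, -0.5, -0.7]
finger_gap: 0.0144
grip_force: 58.5
```

Request:
carry_out(
  series=[
    [[0, 0, 0.5, 0, 0, 0, 0.5], [0, 0, 0.5, 0, 0, 0, 0.5], [0, 0, 0.4, 0, 0, 0, 0.5], [0, 0, 0, 0, 0, 0, 0.5]],
  ],
)

```text
time: 44.6
position: [0.4381, 0.0223, 0.3354]
orientation: [-2.403, -2.023, 0.001]
ft_force: [0.0, 0.7, -0.8]
finger_gap: 0.0146
grip_force: 58.5
```

Request:
carry_out(
  series=[
    [[0, 0, 0.2, 0, 0, 0, 0.5], [0, 0, 0.1, 0, 0, 0, 0.5], [0, 0, 0, 0, 0, 0, 0.5]],
  ],
)

```text
time: 44.98
position: [0.4382, 0.0223, 0.3327]
orientation: [-2.403, -2.024, -0.0]
ft_force: [0.3, -0.7, 0.3]
finger_gap: 0.0145
grip_force: 58.5
```

Request:
carry_out(
  series=[
    [[0, 0, 0.1, 0, 0, 0, 0.5], [0, 0, 0.1, 0, 0, 0, 0.5], [0, 0, 0, 0, 0, 0, 0.5]],
  ],
)

```text
time: 45.35
position: [0.4383, 0.0223, 0.3322]
orientation: [2.403, 2.023, 0.001]
ft_force: [-6.3, -0.6, 20.7]
finger_gap: 0.0145
grip_force: 60.9
```

Collar seated (21 N). Release, rise, back off and check.

Request:
carry_out(
  series=[
    [[0, 0, 0, 0, 0, 0, 1.8], [0, 0, 0, 0, 0, 0, 3.2], [0, 0, 0, 0, 0, 0, 3.2], [0, 0, -2, 0, 0, 0, 3.2], [0, 0, -4, 0, 0, 0, 4], [0, 0, -4, 0, 0, 0, 4], [-4, 0, -2, 0, 0, 0, 4], [-4, 0, 0, 0, 0, 0, 4]],
  ],
)

```text
time: 46.35
position: [0.4249, -0.0572, 0.4525]
orientation: [2.399, 2.024, 0.004]
ft_force: [0.2, 1.0, -0.9]
finger_gap: 0.0404
grip_force: 0.0
```

Request:
carry_out(
  series=[
    [[-5, 0, 0, 0, 0, 0, 4], [-5, 0, 0, 0, 0, 0, 4], [-5, 0, 0, 0, 0, 0, 4], [-4, 0, 0, 0, 0, 0, 4], [0, 0, 0, 0, 0, 0, 4], [0, 0, 0, 0, 0, 0, 4]],
  ],
)

```text
time: 47.1
position: [0.3921, -0.2435, 0.4504]
orientation: [-2.403, -2.022, 0.0]
ft_force: [-0.3, 0.6, 0.5]
finger_gap: 0.0401
grip_force: 0.0
```

```bash
python3 - <<'E'
from h import *
print(get_obs()['position'])
ims=[]
for n,(a,b,c,e) in (('top',(100,140,420,270)),('scene',(110,130,350,310))):
    im,d,K,C=snap(n); W=cloud(d,K,C)[d>0]
    q=W[(np.linalg.norm(W[:,:2]-[.438,.023],axis=1)<.015)&(W[:,2]>.15)]; print(n,len(q),np.median(q[:,:2],0).round(4) if len(q) else '',q[:,2].max().round(4) if len(q) else '')
    r=im[b:e,a:c,::-1]; ims.append(cv2.resize(r,(600,int(600*r.shape[0]/r.shape[1])),interpolation=cv2.INTER_CUBIC))
v=np.vstack(ims); cv2.imwrite('pics/fin.png',cv2.resize(v,None,fx=590/v.shape[0],fy=590/v.shape[0]))
E
```

```text
[ 0.39212472 -0.24353574  0.45038314]
top 57 [0.4367 0.0189] 0.1946
scene 75 [0.4317 0.0258] 0.1942
```

View pics/fin.png

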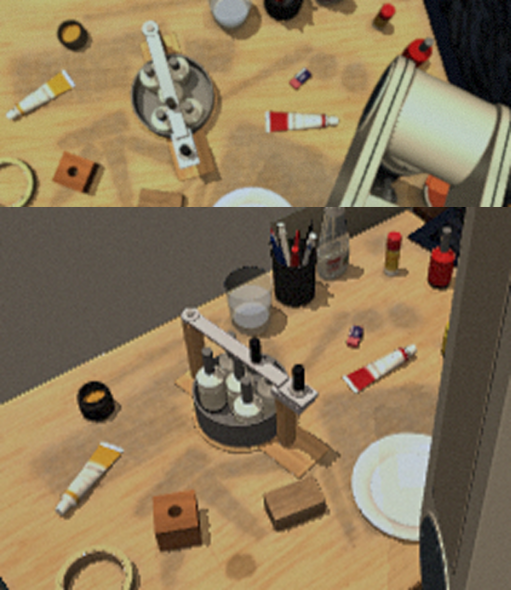

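The pin's top is at 194 mm (about 192 when home), the bar is closed, all five white markers stand in the tub and the bystanders are untouched.

```bash
python3 -c "
from plant import hand_in
print(hand_in())"
```

```text
the job is handed in; nothing more can be done
None
```

The job is done and handed in: five white dot markers stand in the tub (one in the middle, four in the ring), the keeper bar is closed to its stop, and the lock pin is fully home through bar and bracket.

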